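# Stop-button test on the cheese grater

### The job

Do the stop test on the cheese grating machine: first lift the drinks can off the ledge in front of the sloping panel and stand it upright on the bare counter. Then push the big mushroom stop button in until it stays down by itself with the gripper taken away, and after that turn its head clockwise, regrasping as often as it needs, until it is free to spring fully up again, and let go. Leave the small start button and the other things on the counter alone.

Things in the scene. Friction and masses are not known exactly. Their poses are not given: they have to be found in the camera images.
- stop_seat (a point): fixed point on the sloping aluminium panel, on the axis of the mushroom stop button. Its z axis points straight out of the panel along the button's axis (panel tilted 18 deg from level, facing the machine's front, the robot's side); x points up the slope, y to the machine's left. The panel reaches 58 mm down and 79 mm up the slope from here and 100 mm to either side
- mill: grating machine; origin on the counter under stop_seat (which is 76 mm up), x to its back, y to its left, z up. Grey plinth, 40 mm high, from x -125 to 90, y -110 to 270 mm: its front strip (x -125 to -55) is the ledge. Console with the panel: x -55 to 75, y -100 to 100, 58 mm high in front, 100 mm behind. On the left (y 125 to 265) a housing, with hopper 225 mm high
- stop_top (a point): centre of the top of the stop button's mushroom head; moves in and out with it; axes as stop_seat (does not turn with the head). Head: black, round, 60 mm across, 30 mm thick, slightly domed, straight fluted sides from 9 to 27 mm below this point. Sprung out, this point stands 52 mm from the panel
- stop (a joint): travel of the stop button into the panel, m: 0 fully out, 0.015 hard stop. Pushed past about 0.012 (10 to 14 N) it latches and stays near 0.011. Turning the head clockwise, seen looking onto it, frees it: 50 to 150 deg, unknown beforehand. No return spring. When freed, the fingers' grip may still hold it in; let go and it springs out
- can: closed aluminium drinks can with a white sleeve, 58 mm across (50 mm at the lid), 145 mm high, 0.2 to 0.35 kg, upright on the ledge in front of the stop button; origin at the centre of its underside, z up
- start (a joint): travel of the small flat start button (18 mm across) on the panel, 75 mm to the machine's right and 45 mm up the slope from the stop button, m: 0 is out; leave it alone
- spare_can: a second can of the same kind, standing on the counter to the right of the machine, or behind there; origin at the centre of its underside
- cheese_board: wooden board 170 x 200 x 18 mm with a block of cheese, 103 mm high in all, left of the machine; origin at the centre of the underside
- spatula: cheese spatula with wooden handle, 280 mm long along its x, 65 mm wide, 20 mm high, lying on the counter to the right of the machine; origin at the middle, on the counter
- film_box: long carton 50 x 300 x 50 mm, long along its y, behind the machine; origin at the centre of the underside
Things that resemble listed ones, but are neither listed nor needed, are in the scene too. Leave any orange look-alike of the can alone.

How it is judged:
On the way, in this order (a step that is already met when the one before it is completed fails the run):
1. the can stands upright on the counter, released, with the stop button still out (angle between can's own z axis and vertical below 0.12 rad and height (world z) of can below 0.008 m and linear speed of can below 0.03 m/s and contact force between the fingers and can below 0.05 N and value of joint stop below 0.003 m), for 0.3 s.
2. the stop button stays latched down with the robot not touching it (value of joint stop above 0.009 m and contact force between each of the fingers, the arm and stop below 0.05 N), for 0.3 s.
At the end, for the whole second after the job is handed in: The stop button has been latched down by itself, then freed by turning, and is out again within 3 mm of fully up; the can stands upright (within 7 deg) and still on the counter (value of joint stop below 0.003 m and angle between can's own z axis and vertical below 0.12 rad and height (world z) of can below 0.008 m and linear speed of can below 0.03 m/s); the robot touches nothing.
It fails at once if the start button is pressed more than 2.5 mm (value of joint start above 0.0025 m).
It fails at once if any of the other things on the counter is moved more than 30 mm (distance of any of spare_can, cheese_board, spatula, film_box from where it was at the start of the episode above 0.03 m).
It also fails if it takes over 64 s, if anything falls off the work surface, if the arm or the gripper's body presses on something with over 40 N, if the wrist force passes 120 N, or if a joint passes its speed limit or range.

### The arm

A 7-joint arm with a two-finger parallel gripper is mounted at the origin on the work surface. World frame = base frame: x ahead of the robot, y to its left, z up, the work surface at z = 0. Lengths are in m, angles in rad, forces in N, time in s.
With the tool pointing down it reaches from about 0.425 to 0.925 m from the base axis. Payload 6.8 kg.
Tool frame: the origin (TCP) lies at the very end of the fingers, on their centre line; the grasp point (between the pads) lies bot.grip_depth behind it (bot.grip_depth is the distance from the TCP to the grasp point, in m); z points along the fingers, y is the line along which they close (so a half turn about z gives the same grasp; the last joint's range is limited). The gripper opens to 85 mm and grips with 20 to 120 N. Pads are 22 mm wide; open, the fingers measure 114 mm over their backs; the gripper's body (76 mm by 85 mm) begins 54 mm behind the grasp point. The pads swing forward as they close: fully open they stand 13 mm farther back than shut.
Start: joints at [1.145, 0.477, 0.022, 1.555, -0.011, 1.109, -0.083], TCP at [0.211, -0.641, 0.197] pointing down, gripper open.
Joint ranges: [-2.96, 2.96], [-0.34, 2.1], [-1.41, 1.46], [0.24, 2.44], [-1.37, 4.51], [0.17, 1.92], [-2.96, 2.96]. Speed limits (rad/s): [2.39, 2.39, 3.14, 3.14, 3.14, 3.14, 3.14].

### API

Orientations are given as a unit quaternion [w, x, y, z].
In Python, from station import bot gives the robot as it stands.
- The arm moves only by the tool send_rows, never from a script. Its arguments are lists of equal length, an entry for each row: "slide": the shift along the tool's x, y, z in mm, a list of three; "roll": the turn about the tool's z in degrees; "claw": the opening, from 0 (shut) to 1 (fully open). A call has exactly 8 rows; each row is the pose to reach, as a shift and turn from the pose commanded when the call began, along the tool's axes at that moment; what a row does not reach only later rows make up. A row lasts 1/12 s, in which the tool goes at most 41.7 mm and 7.16 degrees, less where a joint would pass 70% of its speed; a pose out of reach is approached as far as the arm can. A call with a gripper value outside its range is refused whole. The fingers move at their own pace and stop on an object; "force" is the grip in N (left out, the last holds). Time passes only in rows, so rows that repeat a pose let the fingers close, or fill a call up. It gives the time, the measured TCP pose, the force, the opening and the grip force at its end, in the units of the state.
- bot.get_obs(): the state, without advancing time (a new reading comes with each control period).
- bot.read_camera(name): name is "scene" or "top" or "wrist"; returns the picture (420x560x3 uint8, red, green, blue); there is no depth.
- bot.camera_model(name): a dict with "camera_matrix" (3x3 intrinsics, pixels), "camera_from_world" (4x4, takes a point from world to camera coordinates). Camera axes: x right, y down, z forward; pixel columns grow to the right and rows downward; lengths in m; the calibration is good to about 2 mm. A picture is of the moment at which its call begins: read the wrist's pose just before it. camera_model takes no time and is no camera call; for the wrist camera it gives the pose at the moment of the call.
- bot.hand_in(): hands the job in; it is judged then, once.
The state is a dict: "t": time; "q": joint angles; "joint_vel": joint speeds; "joint_torque": joint torques, N m; "eef_pos": TCP position; "tool_rot": TCP orientation; "contact_force": force on the tool from outside, world axes, zero at the start; "torque": the same for the moment, N m; "gripper_width": opening from 0.0 (shut) to 1.0 (fully open); "grasp_force": force on a finger pad.
Only numpy, scipy, OpenCV 4.12 (cv2) and the standard library are available. Lean on these libraries where they do the work, as an engineer would, in place of code of your own. Each camera call takes 0.05 s, during which the arm holds its last target. There are 200 camera calls.

## Working session

There is one attempt and no reset: what is moved stays moved. The work goes in short steps, Python scripts to look and compute and a tool call to move; the robot and the scene stay as the last step left them, time stands still between calls to the robot, and variables do not carry over. Pictures are saved under pics/ and viewed, at most 10 in all, crops included, and the job is handed in when it is done.

Besides the shell and the picture viewer there is one more tool, called after "Request:" as a command line: name --pt "numbers of a row" for each row, then --argument value for the rest. send_rows: Moves the arm, as the interface text tells. Its arguments: {"type":"object","properties":{"slide":{"type":"array","items":{"type":"array","items":{"type":"number"}}},"roll":{"type":"array","items":{"type":"number"}},"claw":{"type":"array","items":{"type":"number"}},"force":{"type":"number"}},"required":["slide","roll","claw"]}

```bash
mkdir -p pics; ls; python3 - <<'E'
from station import bot
import cv2,numpy as np
o=bot.get_obs();print(o['t'],o['eef_pos'],o['tool_rot'],bot.grip_depth,o['contact_force'])
for n in("scene","top"):
    cv2.imwrite(f"pics/{n}0.png",bot.read_camera(n)[:,:,::-1])
    m=bot.camera_model(n);print(m["camera_matrix"],np.round(m["camera_from_world"],4))
E
```

```text
pics
0.0 [ 0.21073128 -0.64059253  0.1959192 ] [-8.79477234e-04  9.87399933e-01  1.58242105e-01 -1.88360229e-04] 0.0187 [-0.08293508 -0.33494797 -0.35405968]
[[459.43532435   0.         268.29463716]
 [  0.         459.43532435 208.07798696]
 [  0.           0.           1.        ]] [[-0.1437  0.9896  0.0047  0.0554]
 [ 0.5994  0.0909 -0.7953 -0.259 ]
 [-0.7874 -0.1115 -0.6062  1.9827]
 [ 0.      0.      0.      1.    ]]
[[451.86986617   0.         275.80505966]
 [  0.         451.86986617 212.82769675]
 [  0.           0.           1.        ]] [[-1.8000e-03 -9.9990e-01  1.4300e-02  3.8300e-02]
 [-9.8500e-01 -7.0000e-04 -1.7280e-01  6.2280e-01]
 [ 1.7280e-01 -1.4400e-02 -9.8480e-01  1.2692e+00]
 [ 0.0000e+00  0.0000e+00  0.0000e+00  1.0000e+00]]
```

View pics/scene0.png

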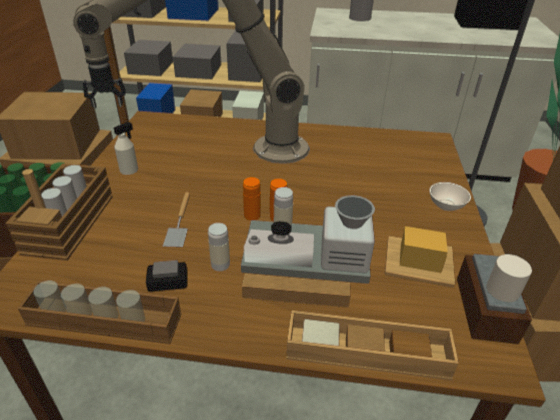

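View pics/top0.png

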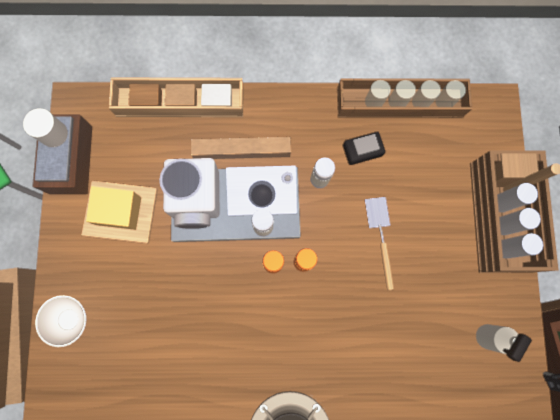

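Candidates for the can: the white one on the ledge at top (263,222), the white one right of the machine at (322,172) which is spare_can, orange look-alikes at (273,261) and (306,259), a white bottle at (505,340), and white cups in the crate at about (530,215). By the description I choose (263,222). Orange cans stand in front of it. I'll check in a close crop.

```bash
cat > h.py <<'E'
import numpy as np,cv2
from station import bot
def ray(n,uv,z,m=None):
    m=m or bot.camera_model(n);K=m["camera_matrix"];T=m["camera_from_world"]
    R=T[:3,:3];c=-R.T@T[:3,3];d=R.T@np.linalg.inv(K)@np.array([*uv,1.])
    return c+d*(z-c[2])/d[2]
def proj(n,p,m=None):
    m=m or bot.camera_model(n);T=m["camera_from_world"];x=m["camera_matrix"]@(T[:3,:3]@np.asarray(p)+T[:3,3]);return x[:2]/x[2]
def blobs(mask,amin=30):
    n,l,s,c=cv2.connectedComponentsWithStats(mask.astype(np.uint8))
    return [(s[i],c[i].round(1)) for i in range(1,n) if s[i][4]>=amin]
E
python3 - <<'E'
from h import *
im=cv2.imread("pics/top0.png")
cv2.imwrite("pics/crop.png",cv2.resize(im[130:280,155:345],None,fx=4,fy=4,interpolation=cv2.INTER_CUBIC))
hsv=cv2.cvtColor(im,cv2.COLOR_BGR2HSV)
a=np.zeros(im.shape[:2],bool);a[150:250,225:310]=1
print("dark",blobs(a&(im.max(2)<60)))
print("can",[ray("top",p,.185).round(3) for p in[(263,219)]])
print("stop",ray("top",(262,194),.125).round(3))
for p in[(172,239),(300,236),(297,168)]:print("plinth",p,ray("top",p,.04).round(3))
for p in[(273,261),(306,259),(322,168)]:print("top145",p,ray("top",p,.145).round(3))
E
```

```text
dark []
can [array([0.583, 0.074, 0.185])]
stop [0.664 0.077 0.125]
plinth (172, 239) [0.547 0.341 0.04 ]
plinth (300, 236) [ 0.556 -0.033  0.04 ]
plinth (297, 168) [ 0.762 -0.026  0.04 ]
top145 (273, 261) [0.476 0.047 0.145]
top145 (306, 259) [ 0.481 -0.041  0.145]
top145 (322, 168) [ 0.733 -0.089  0.145]
```

View pics/crop.png

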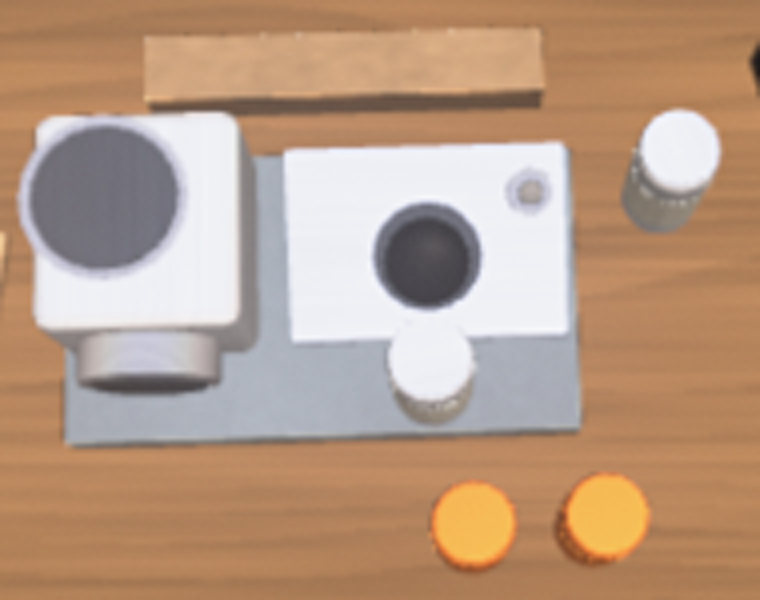

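The crop confirms it: the white can is on the ledge in front of the black mushroom (top px 262.7,220.5; mushroom 261.7,194.2), the orange cans are nearer the robot, and spare_can is to the right. The tool only shifts and rolls, so it stays vertical. I'll move over the can, closing along the machine's y.

Request:
send_rows --pt "0 0 -40" --pt "0 0 -64" --pt "40 -40 -64" --pt "573 -565 -64" --pt "573 -565 -64" --pt "573 -565 -64" --pt "573 -565 -64" --pt "573 -565 -64" --roll '[0,3,8,16.5,16.5,16.5,16.5,16.5]' --claw '[1,1,1,1,1,1,1,1]' --force 40

```text
t: 0.77
eef_pos: [0.3253, -0.4166, 0.2606]
tool_rot: [-0.0, 1.0, 0.015, -0.0]
contact_force: [1.0, -0.2, -0.7]
gripper_width: 1.001
grasp_force: 0.0
```

```bash
cat >> h.py <<'E'
from scipy.spatial.transform import Rotation as Rn
def R():
    o=bot.get_obs();w,x,y,z=o['tool_rot'];return Rn.from_quat([x,y,z,w]).as_matrix(),np.array(o['eef_pos']),o
def goto(p,yaw=1.7):
    r,e,o=R();a=np.degrees(np.arctan2(r[1,0],r[0,0]))
    print("t",round(o['t'],2),"eef",e.round(4),"yaw",a.round(1),"slide",((r.T@(np.array(p)-e))*1e3).round(1),"roll",round(a-yaw,1),"F",np.round(o['contact_force'],1),"w",o['gripper_width'],"q",np.round(o['q'],2))
E
python3 - <<'E'
from h import *
goto([.579,.075,.25])
for p in[(262.7,220.5)]:print("can",ray("top",p,.185).round(4))
s=ray("top",(261.7,194.2),.1255);print("stop",s.round(4))
a=ray("top",(171.75,240.75),.04);b=ray("top",(299.75,237.25),.04);print(a,b,np.degrees(np.arctan2(-(a-b)[0],(a-b)[1])))
# film box/panel edge yaw check
E
```

```text
t 0.77 eef [ 0.3253 -0.4166  0.2606] yaw 1.7 slide [ 268.2 -483.8   10.6] roll 0.0 F [ 1.  -0.2 -0.7] w 1.0012383985974909 q [ 0.82  0.18 -0.03  1.82  0.01  1.14 -0.76]
can [0.5794 0.0744 0.185 ]
stop [0.6629 0.0783 0.1255]
[0.54232244 0.34162607 0.04      ] [ 0.55256773 -0.03233895  0.04      ] 1.5693046683207743
```

Request:
send_rows --pt "268 -484 10" --pt "268 -484 10" --pt "268 -484 10" --pt "268 -484 10" --pt "268 -484 10" --pt "268 -484 10" --pt "268 -484 10" --pt "268 -484 10" --roll '[0,0,0,0,0,0,0,0]' --claw '[1,1,1,1,1,1,1,1]'

```text
t: 1.43
eef_pos: [0.4779, -0.1206, 0.2548]
tool_rot: [0.0, 1.0, 0.015, -0.0]
contact_force: [-0.5, -0.7, 0.7]
gripper_width: 1.003
grasp_force: 0.0
```

Request:
send_rows --pt "121 -216 0" --pt "121 -216 0" --pt "121 -216 0" --pt "121 -216 0" --pt "121 -216 0" --pt "121 -216 0" --pt "121 -216 0" --pt "121 -216 0" --roll '[0,0,0,0,0,0,0,0]' --claw '[1,1,1,1,1,1,1,1]'

```text
t: 2.1
eef_pos: [0.5921, 0.1002, 0.254]
tool_rot: [-0.001, 1.0, 0.017, -0.001]
contact_force: [-0.3, -0.9, 0.7]
gripper_width: 1.003
grasp_force: 0.0
```

```bash
python3 - <<'E'
from h import *
goto([.579,.0745,.135])
im=bot.read_camera("wrist");cv2.imwrite("pics/w1.png",im[:,:,::-1])
print(proj("wrist",[.579,.0745,.185]),proj("wrist",[.663,.078,.1255]))
E
```

```text
t 2.1 eef [0.5921 0.1002 0.254 ] yaw 2.0 slide [-13.8  25.4 119. ] roll 0.3 F [-0.3 -0.9  0.7] w 1.0030168888916524 q [ 0.06  0.34 -0.43  1.65  0.15  1.19 -1.94]
[307.40158274 223.77277067] [303.21010616 109.79007117]
```

View pics/w1.png

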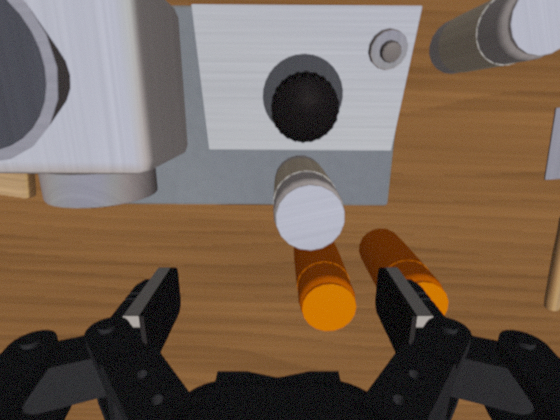

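The wrist view shows the white lid at (309,219) and the mushroom at (306,106), within a few px of what I predicted. The orange cans are clear of the fingers. I'll centre over the can.

Request:
send_rows --pt "-14 25 0" --pt "-14 25 0" --pt "-14 25 0" --pt "-14 25 0" --pt "-14 25 0" --pt "-14 25 0" --pt "-14 25 0" --pt "-14 25 0" --roll '[0.3,0.3,0.3,0.3,0.3,0.3,0.3,0.3]' --claw '[1,1,1,1,1,1,1,1]'

```text
t: 2.82
eef_pos: [0.579, 0.072, 0.2549]
tool_rot: [-0.0, 1.0, 0.013, 0.0]
contact_force: [-0.2, 0.8, -0.4]
gripper_width: 1.001
grasp_force: 0.0
```

```bash
python3 - <<'E'
from h import *
goto([.579,.0745,.135])
m=bot.camera_model("wrist");im=bot.read_camera("wrist")[:,:,::-1]
print(proj("wrist",[.579,.0745,.185],m),proj("wrist",[.663,.078,.1255],m))
hsv=cv2.cvtColor(im,cv2.COLOR_BGR2HSV)
print("dark",[b for b in blobs(im.max(2)<60,300) if b[0][1]<300])
cv2.imwrite("pics/w2.png",im)
E
```

```text
t 2.82 eef [0.579  0.072  0.2549] yaw 1.4 slide [ 1.000e-01 -2.500e+00  1.199e+02] roll -0.3 F [-0.2  0.8 -0.4] w 1.0014320758264683 q [ 0.1   0.31 -0.42  1.69  0.13  1.17 -1.9 ]
[274.9540804  206.77579718] [273.69743557  93.51332799]
dark [(array([ 238,   54,   69,   73, 3817], dtype=int32), array([272.3,  90. ])), (array([  0,  57,  26,  49, 332], dtype=int32), array([13.1, 80. ])), (array([    0,   268,   560,   152, 41803], dtype=int32), array([279.1, 372.3]))]
```

View pics/w2.png

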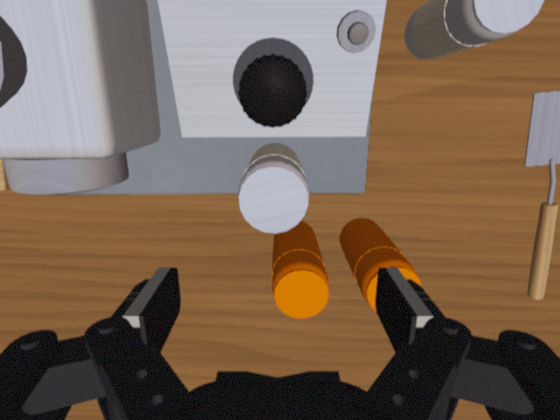

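```bash
cat >> h.py <<'E'
def tri(obs):
    A=np.zeros((3,3));b=np.zeros(3)
    for m,uv in obs:
        T=m["camera_from_world"];r=T[:3,:3];c=-r.T@T[:3,3];d=r.T@np.linalg.inv(m["camera_matrix"])@np.array([*uv,1.]);d/=np.linalg.norm(d)
        P=np.eye(3)-np.outer(d,d);A+=P;b+=P@c
    return np.linalg.solve(A,b)
E
python3 - <<'E'
from h import *
w=bot.camera_model("wrist");t=bot.camera_model("top")
print(np.round(w["camera_from_world"],3),w["camera_matrix"])
print("lid",tri([(w,(274,198)),(t,(262.7,220.5))]).round(4))
print("lid pts wrist at .185",ray("wrist",(274,198),.185,w).round(4))
for n,p in(("scene0",(283,190)),):print(ray("scene",p,.185).round(4))
im=cv2.imread("pics/w2.png");g=im[150:240,230:320].min(2)
k=cv2.imread("pics/top0.png")
print(g[5:90:4,44]); print(k[205:240,263].min(1))
# scene ring of lid
s=cv2.imread("pics/scene0.png");print(s[180:240:2,283].min(1))
E
```

```text
[[ 0.025 -1.    -0.001  0.058]
 [-0.955 -0.024  0.294  0.5  ]
 [-0.294 -0.007 -0.956  0.606]
 [ 0.     0.     0.     1.   ]] [[336.27449351   0.         277.49634739]
 [  0.         336.27449351 207.85602461]
 [  0.           0.           1.        ]]
lid [0.5818 0.075  0.1697]
lid pts wrist at .185 [0.586  0.0753 0.185 ]
[0.5741 0.0721 0.185 ]
[134  88 140 177 187 188 185 188 185 187 189 186 187 187 187 185 181 185
 186 181  23  15]
[ 75 110 176 233 239 239 239 239 239 239 239 239 240 240 239 239 239 239
 237 237 238 237 237 234 223 166 133 134 127 121 123 148 165 123  91]
[  8  10  10  24 173 171 181 174 174 127 130  94  95  94  95  92  95  98
  97  92  87  30  22  25   6  16  21  13  72 108]
```

The wrist view puts the lid at (274,198), so x is about 0.586 and y 0.075. The top-view disc included the shoulder. The mushroom top comes out at about (0.663, 0.0785). I'll go down on the can and grip.

Request:
send_rows --pt "7 -3 20" --pt "7 -3 45" --pt "7 -3 70" --pt "7 -3 95" --pt "7 -3 112" --pt "7 -3 118" --pt "7 -3 118" --pt "7 -3 118" --roll '[0,0,0,0,0,0,0,0]' --claw '[1,1,1,1,1,1,1,1]'

```text
t: 3.53
eef_pos: [0.5864, 0.0751, 0.1375]
tool_rot: [-0.0, 1.0, 0.012, 0.0]
contact_force: [1.2, 0.4, 0.3]
gripper_width: 0.997
grasp_force: 0.0
```

Request:
send_rows --pt "0 0 0" --pt "0 0 0" --pt "0 0 0" --pt "0 0 0" --pt "0 0 0" --pt "0 0 0" --pt "0 0 0" --pt "0 0 0" --roll '[0,0,0,0,0,0,0,0]' --claw '[0.8,0.6,0.5,0.5,0.5,0.5,0.5,0.5]' --force 35

```text
t: 4.2
eef_pos: [0.587, 0.0752, 0.1385]
tool_rot: [-0.0, 1.0, 0.012, 0.001]
contact_force: [-1.4, -0.2, 5.5]
gripper_width: 0.605
grasp_force: 35.2
```

Opening 0.605 is about 51 mm, so that is the neck. I'll regrip 18 mm lower, on the sleeve.

Request:
send_rows --pt "0 0 0" --pt "0 0 0" --pt "0 0 0" --pt "0 0 6" --pt "0 0 14" --pt "0 0 19" --pt "0 0 19" --pt "0 0 19" --roll '[0,0,0,0,0,0,0,0]' --claw '[1,1,1,1,1,1,1,1]'

```text
t: 4.87
eef_pos: [0.5853, 0.0746, 0.1171]
tool_rot: [0.0, 1.0, 0.012, -0.001]
contact_force: [0.6, 0.7, 0.2]
gripper_width: 1.004
grasp_force: 0.0
```

Request:
send_rows --pt "0 0 0" --pt "0 0 0" --pt "0 0 0" --pt "0 0 0" --pt "0 0 0" --pt "0 0 0" --pt "0 0 0" --pt "0 0 0" --roll '[0,0,0,0,0,0,0,0]' --claw '[0.8,0.6,0.5,0.5,0.5,0.5,0.5,0.5]' --force 35

```text
t: 5.53
eef_pos: [0.5863, 0.0751, 0.1185]
tool_rot: [-0.0, 1.0, 0.012, 0.001]
contact_force: [-0.3, -0.3, 5.2]
gripper_width: 0.657
grasp_force: 38.3
```

Request:
send_rows --pt "0 0 -15" --pt "0 0 -40" --pt "0 0 -60" --pt "3 20 -60" --pt "6 50 -60" --pt "8 85 -60" --pt "10 120 -60" --pt "12 150 -60" --roll '[0,0,0,0,0,0,0,0]' --claw '[0.5,0.5,0.5,0.5,0.5,0.5,0.5,0.5]'

```text
t: 6.2
eef_pos: [0.6003, -0.078, 0.1766]
tool_rot: [0.001, 1.0, 0.012, -0.001]
contact_force: [1.0, -0.8, -2.6]
gripper_width: 0.661
grasp_force: 38.9
```

Request:
send_rows --pt "2 30 0" --pt "2 50 0" --pt "2 60 0" --pt "2 60 25" --pt "2 60 50" --pt "2 60 75" --pt "2 60 90" --pt "2 60 95" --roll '[0,0,0,0,0,0,0,0]' --claw '[0.5,0.5,0.5,0.5,0.5,0.5,0.5,0.5]'

```text
t: 6.87
eef_pos: [0.602, -0.1333, 0.0791]
tool_rot: [-0.001, 1.0, 0.013, -0.003]
contact_force: [-0.8, -0.6, -3.4]
gripper_width: 0.659
grasp_force: 38.9
```

```bash
python3 - <<'E'
from h import *
goto([.6,-.135,.079])
im=bot.read_camera("scene")[:,:,::-1];cv2.imwrite("pics/s2.png",cv2.resize(im[160:310,150:350],None,fx=4,fy=4))
E
```

```text
t 6.87 eef [ 0.602  -0.1333  0.0791] yaw 1.5 slide [-2.1  1.7  0.1] roll -0.2 F [-0.8 -0.6 -3.4] w 0.6586914831733082 q [ 0.35  0.54 -0.32  1.78  0.21  0.87 -1.6 ]
```

View pics/s2.png

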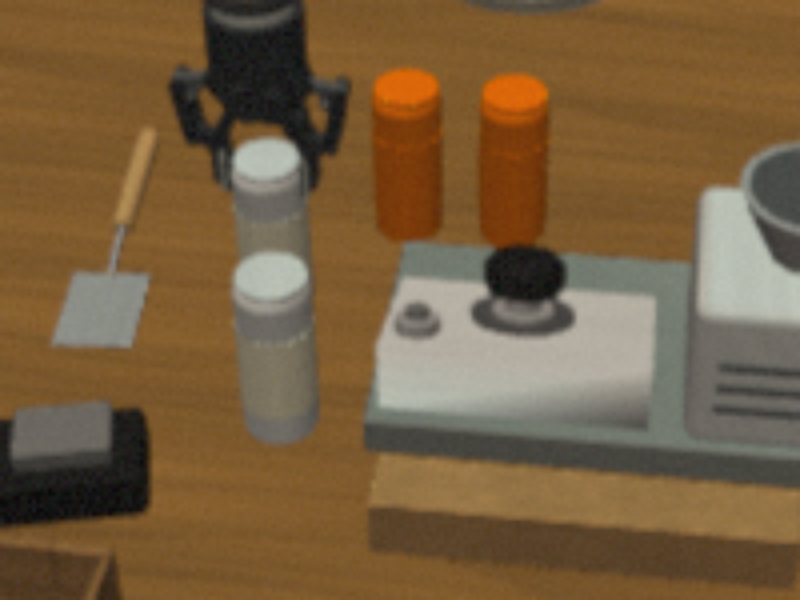

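The can hangs upright in the gripper just behind spare_can (crop 270,180). The force still shows its full weight, so it is a hair above the counter. I'll lower it and release.

Request:
send_rows --pt "0 0 0.5" --pt "0 0 1" --pt "0 0 1.5" --pt "0 0 2" --pt "0 0 2.5" --pt "0 0 3" --pt "0 0 3" --pt "0 0 3" --roll '[0,0,0,0,0,0,0,0]' --claw '[0.5,0.5,0.5,0.5,0.5,0.5,0.5,0.5]'

```text
t: 7.58
eef_pos: [0.605, -0.1348, 0.08]
tool_rot: [0.0, 1.0, 0.012, 0.0]
contact_force: [-0.1, 0.5, -4.0]
gripper_width: 0.656
grasp_force: 38.9
```

Request:
send_rows --pt "0 0 1" --pt "0 0 2" --pt "0 0 3" --pt "0 0 4" --pt "0 0 4" --pt "0 0 4" --pt "0 0 4" --pt "0 0 4" --roll '[0,0,0,0,0,0,0,0]' --claw '[0.5,0.5,0.5,0.5,0.5,0.5,0.5,0.5]'

```text
t: 8.25
eef_pos: [0.6068, -0.1348, 0.0786]
tool_rot: [0.0, 1.0, 0.012, 0.002]
contact_force: [-2.9, 1.3, 13.2]
gripper_width: 0.657
grasp_force: 40.5
```

Contact: 13 N upward. I'll ease off 1 mm, open and rise straight up.

Request:
send_rows --pt "0 0 -1" --pt "0 0 -1.5" --pt "0 0 -1.5" --pt "0 0 -1.5" --pt "0 0 -1.5" --pt "0 0 -1.5" --pt "0 0 -1.5" --pt "0 0 -1.5" --roll '[0,0,0,0,0,0,0,0]' --claw '[0.5,0.5,0.7,0.8,0.9,1,1,1]'

```text
t: 8.92
eef_pos: [0.605, -0.1348, 0.0772]
tool_rot: [-0.0, 1.0, 0.012, -0.0]
contact_force: [-0.3, 0.6, -0.2]
gripper_width: 0.999
grasp_force: 0.0
```

Request:
send_rows --pt "0 0 0" --pt "0 0 -10" --pt "0 0 -35" --pt "0 0 -70" --pt "0 0 -110" --pt "0 0 -150" --pt "0 0 -160" --pt "0 0 -160" --roll '[0,0,0,0,0,0,0,0]' --claw '[1,1,1,1,1,1,1,1]'

```text
t: 9.58
eef_pos: [0.6077, -0.135, 0.2429]
tool_rot: [0.001, 1.0, 0.012, 0.004]
contact_force: [0.1, -0.5, 0.5]
gripper_width: 1.003
grasp_force: 0.0
```

```bash
python3 - <<'E'
from h import *
goto([.663-.02*np.sin(.314),.0785,.1255+.04])
im=bot.read_camera("top")[:,:,::-1];cv2.imwrite("pics/t2.png",cv2.resize(im[130:280,225:395],None,fx=4,fy=4))
E
```

```text
t 9.58 eef [ 0.6077 -0.135   0.2429] yaw 1.4 slide [  53.6 -212.3   77.5] roll -0.3 F [ 0.1 -0.5  0.5] w 1.0031763973532342 q [ 0.38  0.37 -0.35  1.62  0.14  1.16 -1.54]
```

View pics/t2.png

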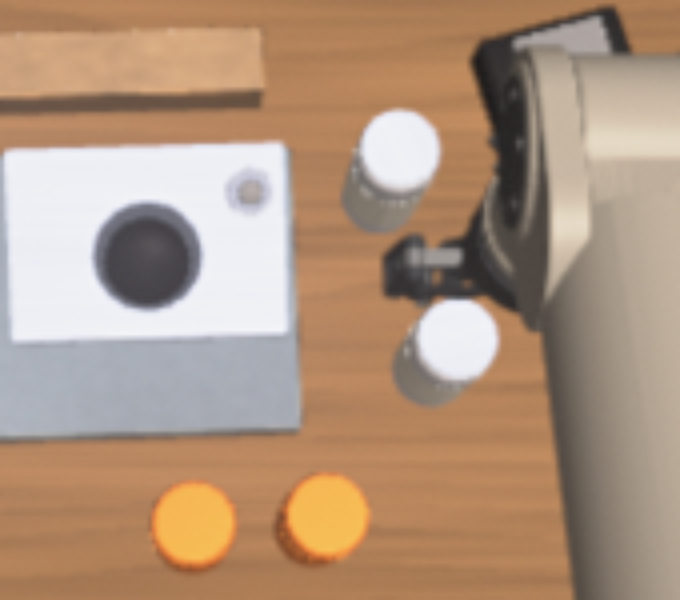

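The can stands upright and released at crop (457,340), and the button is out at (147,255). Now I close the fingers and move above the button, along its axis.

Request:
send_rows --pt "9 -40 0" --pt "18 -80 0" --pt "27 -120 0" --pt "36 -160 0" --pt "44 -195 0" --pt "47 -212 0" --pt "47 -212 30" --pt "47 -212 60" --roll '[0,0,0,0,0,0,0,0]' --claw '[0.5,0,0,0,0,0,0,0]'

```text
t: 10.3
eef_pos: [0.6471, 0.0813, 0.1768]
tool_rot: [-0.001, 1.0, 0.014, 0.001]
contact_force: [-0.4, -1.3, -0.7]
gripper_width: -0.001
grasp_force: 0.0
```

Request:
send_rows --pt "0 0 10" --pt "0 0 18" --pt "0 0 18" --pt "0 0 18" --pt "0 0 18" --pt "0 0 18" --pt "0 0 18" --pt "0 0 18" --roll '[0,0,0,0,0,0,0,0]' --claw '[0,0,0,0,0,0,0,0]'

```text
t: 10.97
eef_pos: [0.6473, 0.0783, 0.1603]
tool_rot: [-0.0, 1.0, 0.012, 0.001]
contact_force: [0.1, -0.4, -0.2]
gripper_width: -0.002
grasp_force: 0.0
```

```bash
python3 - <<'E'
from h import *
n=np.array([-np.sin(.314),0,np.cos(.314)]);s=np.array([.663,.0785,.1255])
for d in(.04,0,-.013):goto(s+d*n)
E
```

```text
t 10.97 eef [0.6473 0.0783 0.1603] yaw 1.4 slide [ 3.4 -0.2 -3.2] roll -0.3 F [ 0.1 -0.4 -0.2] w -0.0020629067420517965 q [ 0.07  0.5  -0.39  1.63  0.22  1.05 -1.94]
t 10.97 eef [0.6473 0.0783 0.1603] yaw 1.4 slide [15.7  0.1 34.8] roll -0.3 F [ 0.1 -0.4 -0.2] w -0.0020629067420517965 q [ 0.07  0.5  -0.39  1.63  0.22  1.05 -1.94]
t 10.97 eef [0.6473 0.0783 0.1603] yaw 1.4 slide [19.7  0.2 47.2] roll -0.3 F [ 0.1 -0.4 -0.2] w -0.0020629067420517965 q [ 0.07  0.5  -0.39  1.63  0.22  1.05 -1.94]
```

Request:
send_rows --pt "5 0 10" --pt "9 0 20" --pt "13 0 28" --pt "15 0 34" --pt "17 0 38" --pt "18 0 41" --pt "19 0 44" --pt "19 0 44" --roll '[0,0,0,0,0,0,0,0]' --claw '[0,0,0,0,0,0,0,0]'

```text
t: 11.63
eef_pos: [0.6656, 0.0787, 0.1147]
tool_rot: [0.0, 1.0, 0.012, -0.0]
contact_force: [0.1, 0.2, -0.5]
gripper_width: -0.004
grasp_force: 0.0
```

Request:
send_rows --pt "0.3 0 1" --pt "0.6 0 2" --pt "1 0 3" --pt "1 0 3" --pt "1 0 3" --pt "1 0 3" --pt "1 0 3" --pt "1 0 3" --roll '[0,0,0,0,0,0,0,0]' --claw '[0,0,0,0,0,0,0,0]'

```text
t: 12.3
eef_pos: [0.6668, 0.0788, 0.1125]
tool_rot: [-0.0, 1.0, 0.012, 0.0]
contact_force: [0.3, -1.2, 0.3]
gripper_width: 0.005
grasp_force: 0.0
```

```bash
python3 - <<'E'
from h import *
goto([.663,.0785,.1255])
im=bot.read_camera("scene")[:,:,::-1];cv2.imwrite("pics/s3.png",cv2.resize(im[190:290,210:350],None,fx=5,fy=5))
E
```

```text
t 12.3 eef [0.6668 0.0788 0.1125] yaw 1.4 slide [ -3.8   0.2 -13. ] roll -0.3 F [ 0.3 -1.2  0.3] w 0.005125181737743752 q [ 0.05  0.58 -0.38  1.62  0.24  0.99 -1.95]
```

View pics/s3.png

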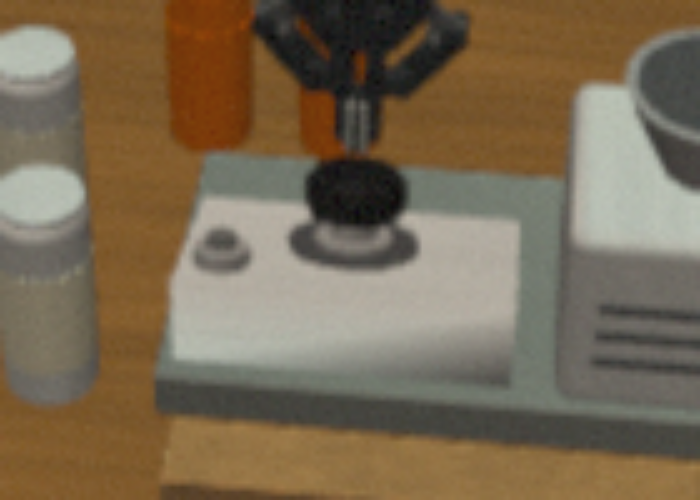

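The fingertips (crop 355,150) are clear of the head (355,190), which is still out. I'll reconcile this with the calibration.

```bash
python3 - <<'E'
from h import *
r,e,o=R();print("tcp->scene",proj("scene",e), "crop tip px",(210+355/5,190+150/5))
for s in([.663,.0785,.1255],[.69,.0785,.1255],[.7,.0785,.1]):print(s,proj("scene",s))
w=bot.camera_model("wrist");print("tcp->wrist",proj("wrist",e,w))
im=cv2.imread("pics/w2.png");m2=None
t=bot.camera_model("top");print("top",proj("top",[.663,.0785,.1255]))
s=bot.camera_model("scene")
print("tri head centre(16mm below top)",tri([(t,(261.7,194.2)),(s,(210+355/5,190+183/5))]))
iw=bot.read_camera("wrist")[:,:,::-1];cv2.imwrite("pics/w3.png",iw)
E
```

```text
tcp->scene [280.94763278 227.50631037] crop tip px (281.0, 220.0)
[0.663, 0.0785, 0.1255] [281.11454615 223.33914119]
[0.69, 0.0785, 0.1255] [279.9994016 229.0682194]
[0.7, 0.0785, 0.1] [279.40872882 237.81333738]
tcp->wrist [278.47838549 242.67566096]
top [261.61194457 194.17638651]
tri head centre(16mm below top) [0.66527672 0.07855338 0.11470823]
```

View pics/w3.png

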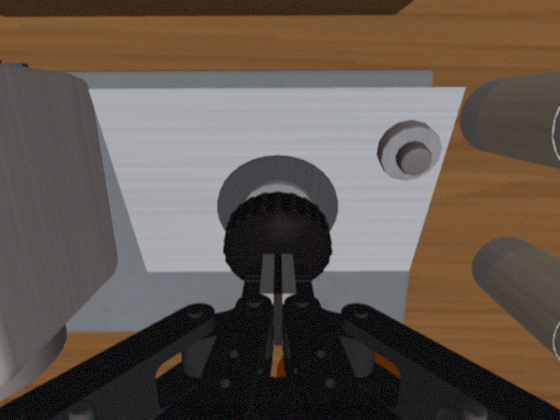

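```bash
python3 - <<'E'
from h import *
w=bot.camera_model("wrist");T=w["camera_from_world"]
print("cam c",(-T[:3,:3].T@T[:3,3]).round(4))
n=np.array([-np.sin(.314),0,np.cos(.314)]);u=np.array([np.cos(.314),0,np.sin(.314)]);s=np.array([.663,.0785,.1255])
for d in(0,.006,.012):
    print(d,[proj("wrist",s-d*n+np.array(q),w).round(1) for q in(0*n-.0*n,-.009*n+.03*np.array([0,1,0]),-.009*n-.03*np.array([0,1,0]),-.009*n-.03*u,-.027*n+.03*u)])
a=cv2.imread("pics/scene0.png");b=bot.read_camera("scene")[:,:,::-1]
for c in(270,277,281,285,292):print(c,a[212:246,c].max(1).tolist(),"\n   ",b[212:246,c].max(1).tolist())
E
```

```text
cam c [0.742  0.0811 0.2895]
0 [array([278.8, 258.9]), array([225. , 246.3]), array([332.7, 248.8]), array([277.6, 284.6]), array([280.5, 184.6])]
0.006 [array([278.9, 251.2]), array([226.4, 239.3]), array([331.3, 241.7]), array([277.7, 277.2]), array([280.5, 179.1])]
0.012 [array([278.9, 244. ]), array([227.8, 232.6]), array([330.1, 235. ]), array([277.8, 270.2]), array([280.5, 173.9])]
270 [113, 113, 113, 110, 113, 116, 111, 113, 125, 121, 118, 117, 113, 112, 109, 110, 111, 111, 132, 170, 184, 177, 148, 92, 70, 70, 75, 66, 71, 109, 156, 178, 176, 181] 
    [114, 106, 109, 111, 110, 117, 109, 113, 125, 122, 118, 117, 113, 109, 112, 111, 111, 113, 135, 168, 184, 182, 146, 95, 72, 68, 68, 68, 72, 109, 158, 178, 179, 178]
277 [118, 116, 118, 117, 116, 116, 117, 122, 109, 83, 35, 30, 33, 30, 33, 35, 37, 20, 23, 31, 36, 18, 45, 76, 99, 115, 132, 124, 96, 74, 70, 119, 168, 181] 
    [45, 45, 48, 44, 42, 63, 100, 125, 114, 86, 36, 22, 35, 32, 27, 36, 30, 35, 26, 31, 22, 24, 44, 77, 102, 116, 130, 127, 96, 75, 72, 119, 166, 181]
281 [122, 121, 123, 123, 118, 122, 121, 123, 111, 83, 35, 25, 
[... 190 characters left out ...]
, 62, 92, 104, 123, 131, 114, 82, 69, 98, 153, 182]
285 [120, 121, 119, 114, 120, 123, 120, 119, 119, 98, 50, 31, 28, 25, 31, 35, 28, 33, 21, 32, 36, 19, 31, 75, 107, 126, 135, 120, 85, 70, 65, 97, 150, 180] 
    [49, 45, 50, 52, 60, 65, 93, 121, 125, 102, 52, 29, 30, 31, 30, 33, 30, 28, 28, 28, 22, 27, 32, 76, 107, 125, 135, 117, 89, 70, 68, 93, 148, 179]
292 [105, 104, 99, 105, 103, 109, 111, 106, 109, 111, 117, 117, 127, 120, 121, 118, 119, 121, 120, 121, 150, 181, 180, 170, 140, 95, 78, 69, 76, 108, 154, 182, 181, 180] 
    [118, 117, 116, 122, 123, 122, 125, 121, 122, 123, 123, 119, 128, 120, 123, 118, 118, 121, 121, 123, 150, 188, 184, 172, 139, 93, 72, 69, 70, 106, 153, 180, 181, 178]
```

```bash
python3 - <<'E'
from h import *
w=bot.camera_model("wrist");s=bot.camera_model("scene")
for a in(255,):
  for b in(220,221,222,224):print(b,tri([(w,(278,a)),(s,(281,b))]).round(4))
print(R()[1])
iw=cv2.imread("pics/w3.png");print(iw[230:300:2,271].max(1).tolist(),iw[230:300:2,287].max(1).tolist())
t=bot.read_camera("top")[:,:,::-1];cv2.imwrite("pics/t3.png",t)
E
```

```text
220 [0.6762 0.0793 0.1489]
221 [0.6734 0.0791 0.1429]
222 [0.6706 0.079  0.1368]
224 [0.6648 0.0787 0.1245]
[0.6668205  0.0787618  0.11241768]
[32, 27, 32, 38, 27, 23, 24, 30, 13, 26, 18, 21, 56, 66, 66, 66, 68, 67, 68, 66, 68, 69, 66, 65, 70, 68, 69, 64, 63, 69, 68, 75, 146, 164, 158] [42, 33, 36, 37, 26, 31, 35, 23, 32, 26, 34, 26, 56, 65, 62, 66, 61, 67, 64, 68, 64, 66, 65, 67, 68, 69, 70, 64, 71, 69, 67, 75, 150, 136, 44]
```

The head has not moved, and the real tips appear to be about 13 mm higher than the reported TCP, just touching the dome. I'll go on along the axis, watching the force.

Request:
send_rows --pt "0 0 1" --pt "0.3 0 2" --pt "0.6 0 3" --pt "1 0 4" --pt "1.3 0 5" --pt "1.6 0 6" --pt "1.6 0 6" --pt "1.6 0 6" --roll '[0,0,0,0,0,0,0,0]' --claw '[0,0,0,0,0,0,0,0]'

```text
t: 13.17
eef_pos: [0.6684, 0.0788, 0.1063]
tool_rot: [0.0, 1.0, 0.012, -0.0]
contact_force: [0.6, 0.0, -0.5]
gripper_width: 0.0
grasp_force: 0.0
```

Request:
send_rows --pt "0.3 0 1" --pt "0.6 0 2" --pt "1 0 3" --pt "1.3 0 4" --pt "1.6 0 5" --pt "2 0 6" --pt "2 0 6" --pt "2 0 6" --roll '[0,0,0,0,0,0,0,0]' --claw '[0,0,0,0,0,0,0,0]'

```text
t: 13.83
eef_pos: [0.6704, 0.0789, 0.1003]
tool_rot: [-0.0, 1.0, 0.012, -0.0]
contact_force: [0.8, -0.1, -0.1]
gripper_width: -0.002
grasp_force: 0.0
```

```bash
python3 - <<'E'
from h import *
goto([.663,.0785,.1255])
a=cv2.imread("pics/scene0.png");b=bot.read_camera("scene")[:,:,::-1]
for c in(276,281,286):print(c,a[212:246,c].max(1).tolist(),"\n   ",b[212:246,c].max(1).tolist())
iw=bot.read_camera("wrist")[:,:,::-1];print(iw[225:300:2,271].max(1).tolist());print(iw[150:300:3,240].max(1).tolist())
E
```

```text
t 13.83 eef [0.6704 0.0789 0.1003] yaw 1.4 slide [ -7.4   0.2 -25.2] roll -0.3 F [ 0.8 -0.1 -0.1] w -0.0017445906630232661 q [ 0.05  0.6  -0.37  1.62  0.25  0.97 -1.95]
276 [116, 117, 122, 117, 117, 117, 119, 118, 117, 89, 38, 23, 25, 32, 37, 33, 32, 20, 26, 28, 20, 22, 64, 98, 111, 122, 134, 122, 95, 71, 72, 129, 178, 180] 
    [37, 56, 82, 93, 93, 93, 93, 92, 92, 72, 35, 29, 35, 27, 34, 37, 25, 29, 31, 25, 26, 32, 62, 100, 113, 124, 136, 123, 94, 72, 74, 128, 179, 178]
281 [122, 121, 123, 123, 118, 122, 121, 123, 111, 83, 35, 25, 26, 36, 24, 36, 37, 35, 12, 30, 24, 33, 27, 60, 96, 106, 119, 130, 113, 84, 74, 95, 150, 181] 
    [37, 48, 75, 82, 60, 62, 58, 60, 61, 62, 60, 65, 56, 36, 30, 41, 37, 34, 16, 25, 16, 23, 29, 62, 92, 108, 121, 131, 112, 82, 71, 95, 150, 177]
286 [119, 119, 116, 121, 125, 118, 119, 121, 121, 100, 57, 27, 31, 27, 25, 32, 24, 30, 23, 26, 26, 24, 47, 101, 137, 140, 130, 108, 75, 68, 68, 100, 154, 181] 
    [33, 59, 78, 94, 105, 109, 105, 115, 125, 105, 59, 27, 25, 26, 30, 32, 31, 18, 22, 15, 28, 25, 49, 102, 139, 139, 130, 112, 79, 71, 67, 99, 151, 179]
[19, 31, 26, 29, 29, 32, 26, 26, 22, 32, 25, 41, 35, 29, 40, 64, 69, 65, 64, 62, 63, 64, 67, 64, 61, 67, 67, 65, 64, 69, 66, 68, 63, 61, 111, 162, 161, 139]
[170, 172, 173, 172, 175, 171, 172, 171, 104, 69, 73, 74, 72, 72, 70, 71, 71, 74, 75, 71, 71, 67, 43, 11, 0, 6, 0, 17, 22, 24, 19, 21, 27, 23, 7, 22, 26, 21, 20, 28, 26, 16, 17, 11, 22, 24, 17, 16, 23, 69]
```

The tip row in the scene view has moved to 224.5 and the head is still unmoved, so contact is close. Continuing.

Request:
send_rows --pt "0.3 0 1" --pt "0.6 0 2" --pt "1 0 3" --pt "1.3 0 4" --pt "1.6 0 5" --pt "2 0 6" --pt "2 0 6" --pt "2 0 6" --roll '[0,0,0,0,0,0,0,0]' --claw '[0,0,0,0,0,0,0,0]'

```text
t: 14.6
eef_pos: [0.6724, 0.0789, 0.0946]
tool_rot: [0.0, 1.0, 0.012, -0.0]
contact_force: [-1.0, -0.4, 2.7]
gripper_width: -0.0
grasp_force: 1.1
```

```bash
python3 - <<'E'
from h import *
goto([.663,.0785,.1255])
b=bot.read_camera("scene")[:,:,::-1]
for c in(276,281,286):print(c,b[212:246,c].max(1).tolist())
iw=bot.read_camera("wrist")[:,:,::-1];print(iw[225:300:2,271].max(1).tolist())
E
```

```text
t 14.6 eef [0.6724 0.0789 0.0946] yaw 1.4 slide [ -9.4   0.2 -30.9] roll -0.3 F [-1.  -0.4  2.7] w -0.0003190081080950905 q [ 0.05  0.61 -0.37  1.62  0.25  0.96 -1.95]
276 [32, 27, 37, 55, 83, 92, 93, 85, 78, 61, 35, 28, 32, 28, 32, 31, 32, 26, 28, 30, 19, 30, 41, 88, 111, 127, 136, 125, 92, 69, 75, 130, 177, 183]
281 [75, 49, 30, 45, 59, 70, 58, 60, 55, 63, 70, 68, 65, 64, 59, 34, 37, 25, 28, 23, 26, 24, 32, 57, 91, 106, 123, 129, 111, 85, 73, 99, 153, 175]
286 [25, 30, 26, 67, 99, 108, 106, 105, 112, 114, 88, 36, 24, 31, 31, 27, 16, 27, 17, 28, 25, 24, 41, 101, 137, 143, 131, 108, 79, 66, 72, 99, 157, 179]
[16, 0, 16, 27, 22, 25, 25, 28, 31, 24, 29, 30, 33, 28, 34, 59, 63, 60, 66, 64, 61, 66, 60, 63, 59, 64, 64, 66, 62, 62, 65, 62, 62, 65, 109, 159, 160, 142]
```

Contact at 2.7 N. Pushing in now.

Request:
send_rows --pt "0.7 0 2" --pt "1.3 0 4" --pt "2 0 6" --pt "2.6 0 8" --pt "3.2 0 10" --pt "3.9 0 12" --pt "4.5 0 14" --pt "4.5 0 14" --roll '[0,0,0,0,0,0,0,0]' --claw '[0,0,0,0,0,0,0,0]'

```text
t: 15.37
eef_pos: [0.677, 0.079, 0.0808]
tool_rot: [0.0, 1.0, 0.012, 0.0]
contact_force: [-3.3, -1.2, 6.7]
gripper_width: 0.002
grasp_force: 3.4
```

Request:
send_rows --pt "0.3 0 1" --pt "0.6 0 2" --pt "1 0 3" --pt "1 0 3" --pt "1 0 3" --pt "1 0 3" --pt "1 0 3" --pt "1 0 3" --roll '[0,0,0,0,0,0,0,0]' --claw '[0,0,0,0,0,0,0,0]'

```text
t: 16.03
eef_pos: [0.6778, 0.0792, 0.0803]
tool_rot: [0.0, 1.0, 0.012, 0.0]
contact_force: [-10.2, -3.4, 20.8]
gripper_width: 0.003
grasp_force: 10.4
```

```bash
python3 - <<'E'
from h import *
goto([.663,.0785,.1255])
b=bot.read_camera("scene")[:,:,::-1]
for c in(276,281,286):print(c,b[212:246,c].max(1).tolist())
E
```

```text
t 16.03 eef [0.6778 0.0792 0.0803] yaw 1.4 slide [-14.8   0.4 -45.2] roll -0.3 F [-10.2  -3.4  20.8] w 0.0033816424736065817 q [ 0.04  0.63 -0.36  1.61  0.26  0.95 -1.96]
276 [32, 33, 31, 41, 33, 28, 26, 31, 53, 67, 66, 69, 71, 65, 45, 29, 19, 34, 27, 30, 38, 32, 31, 23, 29, 22, 33, 63, 77, 67, 75, 133, 176, 182]
281 [102, 116, 118, 109, 100, 75, 45, 43, 48, 69, 78, 67, 63, 65, 71, 74, 79, 76, 72, 52, 36, 32, 31, 28, 27, 25, 24, 36, 70, 80, 73, 95, 149, 178]
286 [58, 64, 51, 42, 44, 31, 25, 33, 69, 109, 116, 115, 121, 119, 102, 51, 27, 28, 24, 33, 19, 29, 24, 28, 19, 21, 24, 45, 65, 66, 70, 100, 150, 181]
```

Hard stop at 21 N, and the head is visibly down by about 5 rows. I'll withdraw and check that it stays latched.

Request:
send_rows --pt "-2 0 -5" --pt "-5 0 -15" --pt "-10 0 -30" --pt "-15 0 -50" --pt "-15 0 -70" --pt "-15 0 -70" --pt "-15 0 -70" --pt "-15 0 -70" --roll '[0,0,0,0,0,0,0,0]' --claw '[0,0,0,0,0,0.3,0.7,1]'

```text
t: 16.75
eef_pos: [0.6625, 0.0785, 0.1472]
tool_rot: [0.0, 1.0, 0.012, -0.0]
contact_force: [-0.3, -0.2, -0.2]
gripper_width: 0.417
grasp_force: 0.0
```

```bash
python3 - <<'E'
from h import *
n=np.array([-np.sin(.314),0,np.cos(.314)]);s=np.array([.663,.0785,.1255])
goto(s-.029*n)
b=bot.read_camera("scene")[:,:,::-1]
for c in(276,281,286):print(c,b[212:246,c].max(1).tolist())
m=bot.camera_model("wrist");iw=bot.read_camera("wrist")[:,:,::-1];cv2.imwrite("pics/w4.png",iw)
print([x for x in blobs(iw.max(2)<60,300)])
print("pred top latched",proj("wrist",s-.011*n,m),"pad tips?")
E
```

```text
t 16.75 eef [0.6625 0.0785 0.1472] yaw 1.4 slide [ 9.4  0.2 49.3] roll -0.3 F [-0.3 -0.2 -0.2] w 0.4169595884692922 q [ 0.06  0.54 -0.39  1.6   0.23  1.05 -1.94]
276 [122, 124, 126, 124, 122, 126, 125, 124, 125, 119, 108, 120, 104, 60, 25, 33, 18, 34, 26, 38, 24, 28, 21, 28, 31, 34, 90, 118, 94, 71, 74, 130, 175, 181]
281 [123, 117, 117, 121, 121, 118, 118, 118, 121, 120, 119, 120, 96, 43, 27, 32, 34, 34, 29, 40, 35, 27, 23, 28, 32, 35, 60, 97, 112, 90, 72, 99, 149, 181]
286 [104, 101, 107, 109, 115, 116, 116, 122, 125, 126, 121, 115, 115, 80, 35, 24, 23, 33, 27, 37, 27, 14, 13, 19, 23, 28, 69, 93, 75, 73, 68, 99, 154, 179]
[(array([ 233,  163,   89,   85, 5926], dtype=int32), array([276.8, 204.8])), (array([    0,   256,   560,   164, 43574], dtype=int32), array([278.1, 367.7]))]
pred top latched [278.32653197 217.75441667] pad tips?
```

View pics/w4.png

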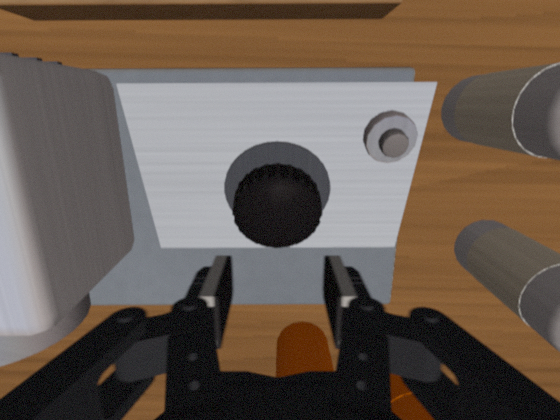

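It is latched: the head's top edge is at row 225 in the scene view, between out (222) and hard stop (227). It stands free in the wrist view at (277,205), with the open fingers clear. The fingertips sit about 31 mm (shut) to 45 mm (open) above the reported TCP, so I'll descend accordingly, pre-rolled -25 deg.

Request:
send_rows --pt "1 0 5" --pt "2 0 15" --pt "4 0 30" --pt "5 0 45" --pt "5 0 55" --pt "5 0 60" --pt "5 0 60" --pt "5 0 60" --roll '[-6,-12,-18,-24,-25,-25,-25,-25]' --claw '[1,1,1,1,1,1,1,1]'

```text
t: 17.52
eef_pos: [0.6678, 0.0789, 0.0873]
tool_rot: [-0.0, 0.974, 0.227, -0.0]
contact_force: [0.2, -0.6, 0.5]
gripper_width: 1.003
grasp_force: 0.0
```

```bash
python3 - <<'E'
from h import *
goto([.668,.0785,.052])
b=bot.read_camera("scene")[:,:,::-1]
print(b[212:246,281].max(1).tolist())
w=bot.camera_model("wrist");iw=bot.read_camera("wrist")[:,:,::-1]
for r in(262,268,274,280):
    row=iw[r].max(1).astype(int);print(r,row[150:250:4].tolist(),row[310:410:4].tolist())
E
```

```text
t 17.52 eef [0.6678 0.0789 0.0873] yaw 26.3 slide [-0.   0.4 35.3] roll 24.6 F [ 0.2 -0.6  0.5] w 1.0032344872589607 q [ 0.11  0.63 -0.46  1.63  0.32  0.97 -1.58]
[118, 120, 119, 122, 118, 119, 118, 120, 120, 120, 118, 123, 95, 38, 26, 20, 37, 31, 33, 31, 35, 28, 24, 29, 21, 29, 60, 102, 110, 84, 73, 100, 150, 178]
262 [120, 119, 117, 118, 119, 119, 117, 118, 117, 115, 120, 146, 170, 173, 173, 173, 174, 173, 47, 28, 21, 33, 22, 21, 12] [17, 21, 17, 22, 25, 23, 55, 171, 170, 174, 173, 171, 166, 166, 171, 169, 171, 174, 173, 173, 170, 165, 167, 173, 171]
268 [119, 123, 82, 65, 64, 46, 35, 113, 116, 119, 119, 122, 120, 114, 123, 151, 173, 175, 160, 23, 29, 19, 18, 13, 20] [15, 26, 20, 37, 21, 19, 103, 174, 172, 170, 169, 171, 172, 174, 171, 169, 170, 145, 57, 72, 78, 76, 143, 170, 166]
274 [119, 63, 61, 53, 36, 10, 18, 77, 113, 115, 119, 116, 118, 117, 115, 118, 118, 119, 124, 149, 19, 20, 16, 28, 15] [15, 27, 25, 7, 31, 67, 163, 170, 175, 172, 170, 174, 172, 170, 168, 173, 172, 61, 8, 3, 54, 64, 67, 131, 174]
280 [64, 58, 65, 34, 16, 19, 15, 54, 118, 124, 121, 116, 118, 117, 116, 115, 117, 118, 117, 115, 116, 26, 24, 17, 24] [26, 21, 22, 19, 24, 166, 173, 171, 168, 170, 169, 175, 175, 171, 173, 169, 173, 15, 13, 15, 12, 53, 64, 59, 63]
```

Fingers and head are centred on the same column (279). Descending and gripping.

Request:
send_rows --pt "0 0 6" --pt "0 0 12" --pt "0 0 18" --pt "0 0 24" --pt "0 0 30" --pt "0 0 34" --pt "0 0 34" --pt "0 0 34" --roll '[0,0,0,0,0,0,0,0]' --claw '[1,1,1,1,1,1,1,1]'

```text
t: 18.28
eef_pos: [0.6677, 0.0788, 0.053]
tool_rot: [-0.0, 0.974, 0.228, -0.0]
contact_force: [0.4, -0.4, 0.3]
gripper_width: 0.997
grasp_force: 0.0
```

Request:
send_rows --pt "0 0 0" --pt "0 0 0" --pt "0 0 0" --pt "0 0 0" --pt "0 0 0" --pt "0 0 0" --pt "0 0 0" --pt "0 0 0" --roll '[0,0,0,0,0,0,0,0]' --claw '[0.8,0.6,0.5,0.5,0.5,0.5,0.5,0.5]' --force 40

```text
t: 18.95
eef_pos: [0.6682, 0.079, 0.0542]
tool_rot: [0.0, 0.974, 0.228, 0.0]
contact_force: [-2.4, -0.3, 7.1]
gripper_width: 0.688
grasp_force: 41.7
```

Gripped at 0.688 (58.5 mm), which is the head. Turn clockwise 50 deg.

Request:
send_rows --pt "0 0 0" --pt "0 0 0" --pt "0 0 0" --pt "0 0 0" --pt "0 0 0" --pt "0 0 0" --pt "0 0 0" --pt "0 0 0" --roll '[6,12,19,26,33,40,46,50]' --claw '[0.5,0.5,0.5,0.5,0.5,0.5,0.5,0.5]'

```text
t: 19.62
eef_pos: [0.6696, 0.0805, 0.0543]
tool_rot: [-0.002, 0.979, -0.206, 0.002]
contact_force: [2.2, 1.2, 3.0]
gripper_width: 0.682
grasp_force: 48.1
```

```bash
python3 - <<'E'
from h import *
goto([.668,.0785,.052]);print(R()[2]['torque'],R()[2]['grasp_force'])
E
```

```text
t 19.62 eef [0.6696 0.0805 0.0543] yaw -23.8 slide [-0.7  2.5  2.3] roll -25.5 F [2.2 1.2 3. ] w 0.6821435206259331 q [-0.04  0.63 -0.24  1.66  0.18  0.87 -2.34]
[ 2.15287831 -1.17812081  0.62698936] 48.13788905041292
```

Request:
send_rows --pt "0 0 0" --pt "0 0 0" --pt "0 0 0" --pt "0 0 0" --pt "0 0 0" --pt "0 0 0" --pt "0 0 0" --pt "0 0 0" --roll '[0,0,0,0,0,0,0,0]' --claw '[1,1,1,1,1,1,1,1]'

```text
t: 20.28
eef_pos: [0.6679, 0.0787, 0.0534]
tool_rot: [-0.0, 0.979, -0.204, -0.0]
contact_force: [0.0, 0.1, 0.1]
gripper_width: 1.002
grasp_force: 0.0
```

```bash
python3 - <<'E'
from h import *
goto([.668,.0785,.053])
b=bot.read_camera("scene")[:,:,::-1]
print(b[212:246,276].max(1).tolist(),b[212:246,281].max(1).tolist(),b[212:246,286].max(1).tolist())
E
```

```text
t 20.28 eef [0.6679 0.0787 0.0534] yaw -23.6 slide [0.2 0.2 0.4] roll -25.3 F [0.  0.1 0.1] w 1.0020444774333979 q [-0.04  0.63 -0.24  1.66  0.19  0.87 -2.34]
[27, 28, 34, 71, 109, 122, 125, 124, 124, 115, 107, 121, 101, 59, 37, 31, 31, 25, 33, 24, 27, 34, 33, 26, 18, 37, 88, 119, 93, 71, 74, 131, 176, 177] [34, 30, 29, 21, 31, 71, 102, 121, 117, 119, 116, 121, 92, 40, 30, 34, 28, 35, 31, 39, 40, 28, 25, 19, 28, 25, 54, 96, 108, 84, 70, 96, 152, 177] [34, 32, 36, 30, 30, 29, 37, 60, 97, 115, 116, 116, 113, 89, 33, 22, 33, 32, 26, 19, 28, 20, 29, 20, 22, 29, 66, 91, 81, 69, 66, 98, 153, 180]
```

Still latched. I'll turn back open and take another stroke.

Request:
send_rows --pt "0 0 0" --pt "0 0 0" --pt "0 0 0" --pt "0 0 0" --pt "0 0 0" --pt "0 0 0" --pt "0 0 0" --pt "0 0 0" --roll '[-7,-14,-21,-28,-35,-42,-49,-51]' --claw '[1,1,1,1,1,1,1,1]'

```text
t: 21.0
eef_pos: [0.6679, 0.0785, 0.0533]
tool_rot: [-0.0, 0.971, 0.24, -0.0]
contact_force: [-0.3, -0.2, 0.7]
gripper_width: 0.996
grasp_force: 0.0
```

Request:
send_rows --pt "0 0 0" --pt "0 0 0" --pt "0 0 0" --pt "0 0 0" --pt "0 0 0" --pt "0 0 0" --pt "0 0 0" --pt "0 0 0" --roll '[0,0,0,0,0,0,0,0]' --claw '[0.8,0.6,0.5,0.5,0.5,0.5,0.5,0.5]'

```text
t: 21.67
eef_pos: [0.668, 0.0787, 0.0537]
tool_rot: [0.0, 0.972, 0.237, 0.0]
contact_force: [-2.8, -0.6, 4.6]
gripper_width: 0.688
grasp_force: 41.8
```

Request:
send_rows --pt "0 0 0" --pt "0 0 0" --pt "0 0 0" --pt "0 0 0" --pt "0 0 0" --pt "0 0 0" --pt "0 0 0" --pt "0 0 0" --roll '[6,12,19,26,33,40,46,51]' --claw '[0.5,0.5,0.5,0.5,0.5,0.5,0.5,0.5]'

```text
t: 22.33
eef_pos: [0.6698, 0.08, 0.0546]
tool_rot: [-0.001, 0.978, -0.206, 0.002]
contact_force: [-0.7, -1.1, 5.4]
gripper_width: 0.678
grasp_force: 52.0
```

Request:
send_rows --pt "0 0 0" --pt "0 0 0" --pt "0 0 0" --pt "0 0 0" --pt "0 0 0" --pt "0 0 0" --pt "0 0 0" --pt "0 0 0" --roll '[0,0,0,0,0,0,0,0]' --claw '[1,1,1,1,1,1,1,1]'

```text
t: 23.0
eef_pos: [0.6679, 0.0788, 0.0533]
tool_rot: [-0.0, 0.979, -0.204, -0.0]
contact_force: [-0.3, -0.7, 0.4]
gripper_width: 1.001
grasp_force: 0.0
```

```bash
python3 - <<'E'
from h import *
goto([.668,.0785,.053])
b=bot.read_camera("scene")[:,:,::-1]
print(b[212:246,276].max(1).tolist(),b[212:246,281].max(1).tolist())
E
```

```text
t 23.0 eef [0.6679 0.0788 0.0533] yaw -23.6 slide [0.2 0.3 0.3] roll -25.3 F [-0.3 -0.7  0.4] w 1.0007951459828421 q [-0.04  0.63 -0.24  1.66  0.19  0.87 -2.34]
[16, 26, 31, 72, 106, 123, 121, 124, 121, 95, 44, 31, 27, 24, 29, 31, 27, 19, 25, 30, 23, 31, 61, 97, 114, 123, 133, 122, 95, 73, 73, 134, 178, 179] [31, 29, 33, 28, 32, 68, 105, 116, 101, 68, 23, 28, 31, 24, 29, 36, 36, 28, 31, 19, 29, 35, 23, 59, 91, 105, 122, 130, 115, 82, 73, 101, 150, 180]
```

The head's top edge is back at row 222, matching the starting picture, so it has sprung out. I'll retreat straight up and check everything.

Request:
send_rows --pt "0 0 -5" --pt "0 0 -15" --pt "0 0 -35" --pt "0 0 -65" --pt "0 0 -100" --pt "0 0 -135" --pt "0 0 -150" --pt "0 0 -150" --roll '[0,0,0,0,0,0,0,0]' --claw '[1,1,1,1,1,1,1,1]'

```text
t: 23.72
eef_pos: [0.671, 0.0796, 0.2101]
tool_rot: [-0.002, 0.979, -0.204, 0.005]
contact_force: [0.1, 0.1, -0.7]
gripper_width: 0.998
grasp_force: 0.0
```

```bash
python3 - <<'E'
from h import *
goto([.668,.0785,.2])
a=cv2.imread("pics/scene0.png");b=bot.read_camera("scene")[:,:,::-1]
d=cv2.absdiff(a,b).max(2)
print("head diff",d[216:246,268:296].mean(),(d[216:246,268:296]>40).sum())
print("spare/spatula/board diffs",[(n,int((d[r]>50).sum())) for n,r in dict(spare=np.s_[225:270,205:232],spat=np.s_[225:248,160:190],board=np.s_[228:280,385:455],film=np.s_[275:302,240:352],start=np.s_[232:246,246:262],orange=np.s_[178:220,240:262]).items()])
t=cv2.imread("pics/t2.png");c=bot.read_camera("top")[:,:,::-1]
print("top can white",[x for x in blobs((c.min(2)>200),60) if 300<x[1][0]<360 and 150<x[1][1]<240], [x for x in blobs((cv2.resize(t,None,fx=.25,fy=.25).min(2)>200),60)])
E
```

```text
t 23.72 eef [0.671  0.0796 0.2101] yaw -23.6 slide [-2.3  2.3 10.1] roll -25.3 F [ 0.1  0.1 -0.7] w 0.9976937886854391 q [-0.02  0.48 -0.27  1.53  0.13  1.14 -2.3 ]
head diff 13.027380952380952 90
spare/spatula/board diffs [('spare', 0), ('spat', 0), ('board', 0), ('film', 0), ('start', 0), ('orange', 0)]
top can white [(array([315, 158,  20,  19, 295], dtype=int32), array([324.7, 166.9])), (array([329, 205,  20,  20, 308], dtype=int32), array([339. , 214.3]))] [(array([ 90,  28,  20,  19, 293], dtype=int32), array([99.7, 36.9])), (array([   1,   36,   71,   50, 2684], dtype=int32), array([35.5, 59.6])), (array([105,  75,  19,  20, 306], dtype=int32), array([114. ,  84.3]))]
```

```bash
python3 -c "
from h import *
print(bot.hand_in())"
```

```text
the job is handed in; nothing more can be done
None
```

The can stands upright on the counter. The stop button was latched down, then turned clockwise in two strokes until it sprang fully out. The start button and the other things look unmoved in the camera views. I handed the job in at about 24 s, and the hand-in returned no verdict.

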